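# Fetch a ball tray from its case and hold it out level

### The arm

A 6-joint arm with a two-finger parallel gripper is mounted at the origin on the work surface. World frame = base frame: x ahead of the robot, y to its left, z up, the work surface at z = 0. Lengths are in m, angles in rad, forces in N, time in s.
With the tool pointing down it reaches from about 0.25 to 0.8 m from the base axis. Payload 8.5 kg.
Tool frame: the origin (TCP) lies at the very end of the fingers, on their centre line; the grasp point (between the pads) lies 19 mm behind it; z points along the fingers, y is the line along which they close (so a half turn about z gives the same grasp; the last joint's range is limited). The gripper opens to 85 mm and grips with 20 to 120 N. Pads are 22 mm wide; open, the fingers measure 114 mm over their backs; the gripper's body (76 mm by 85 mm) begins 54 mm behind the grasp point. The pads swing forward as they close: fully open they stand 13 mm farther back than shut.
Start: joints at [-1.345, 0.238, -0.013, 1.319, 0, 1.571], TCP at [0.118, -0.512, 0.231] pointing down, gripper open.
Joint ranges: [-2.66, 2.66], [-1.03, 1.9], [-1.14, 1.46], [-1.82, 2.27], [-1.45, 1.34], [-3.14, 3.14]. Speed limits (rad/s): [2.22, 2.22, 2.79, 3.14, 3.14, 3.14].

### API

Orientations are given as a rotation vector (axis times angle).
In Python, from station import * gives the robot as it stands.
- The arm moves only by the shell command python3 -m pendant 'ROWS' [FORCE]. ROWS is JSON, a list of rows, each a list of 7 numbers: the turn, a rotation vector about the world's x, y, z in degrees, then the shift along the world's x, y, z in mm, then the closure, from -1 (fully open) to 1 (shut). In form: [[rx, ry, rz, x, y, z, fingers], ...]. A call has 1 to 12 rows; each row shifts and turns the commanded pose from where the row before left it; what a row does not reach is not made up. A row lasts 1/10 s, in which the tool goes at most 50 mm and 8.59 degrees, less where a joint would pass 70% of its speed; a pose out of reach is approached as far as the arm can. A call is refused whole if a number of a shift passes 50 or a number of a turn 8.59, either way. A call with a gripper value outside its range is refused whole. The fingers move at their own pace and stop on an object; FORCE is the grip in N (left out, the last holds). Time passes only in rows, so rows that do not move let the fingers close. It gives the time, the measured TCP pose, the force, the opening and the grip force at its end, in the units of the state.
- get_state(): the state, without advancing time (a new reading comes with each control period).
- camera(name): name is "scene" or "top"; returns (picture, depth): 480x640x3 uint8, blue, green, red; 480x640 float32, m along the optical axis (not along the pixel's ray), 0 where there is no reading.
- camera_model(name): a dict with "intrinsics" (3x3 intrinsics, pixels), "rvec" (rotation vector, rad) and "tvec" (3), from world to camera coordinates, as OpenCV has them. Camera axes: x right, y down, z forward; pixel columns grow to the right and rows downward; lengths in m; the calibration is good to about 2 mm. A picture is of the moment at which its call begins. camera_model takes no time and is no camera call.
- job_done(): hands the job in; it is judged then, once.
Trained networks look in the newest picture that a camera, given by its name, has taken for a name from the list of things; names that differ only in an ending like _2 or _b are one class to them, and where a whole thing is asked for, a point or a joint stands for the part that bears it (a point fixed in the world has none). Each returns a list of dicts, best first, with "score" (0 to 1); they miss things now and then, are a little off and sometimes report something else, mostly with a low value. They report only what shows in the picture. A call takes as long as a camera call. They do not tell look-alikes from the thing itself.
- look_for(camera, query): "position" ([x, y, z] in m, in world coordinates, good to about 4 mm: the middle of the surface that is visible of it).
The state is a dict: "t": time; "qpos": joint angles; "dq": joint speeds; "joint_torque": joint torques, N m; "tool_pos": TCP position; "eef_rot": TCP orientation; "force": force on the tool from outside, world axes, zero at the start; "torque": the same for the moment, N m; "opening": opening from 0.0 (shut) to 1.0 (fully open); "grip_force": force on a finger pad.
Only numpy, scipy, OpenCV 4.12 (cv2) and the standard library are available. Lean on these libraries where they do the work, as an engineer would, in place of code of your own. Each camera call takes 0.05 s, during which the arm holds its last target. There are 200 camera calls.

### The job

On the jeweller's bench, push the half-open lid of the wooden case up until it stands upright, and leave it standing like that. Then lift the small aluminium tray out of the case by its fin, keeping the loose steel ball in its pocket, carry it to the round cork pad and finish while still holding it, level and still, about 10 cm above the middle of the pad. Leave the other things on the bench where they are.

Things in the scene. Friction and masses are not known exactly. Their poses are not given: they have to be found in the camera images.
- case: open-topped light wooden case, fixed to the bench, outside 166 (x) by 192 (y) by 62 (z) mm, walls and floor 6 mm; origin at the centre of its underside; its +x side (away from the robot) carries the lid's hinge. It stands left or right of the middle of the bench, turned by up to 0.25 rad
- lid (a joint): angle of the case's plain wooden lid, rad: 0 shut flat, 1.57 upright, 1.9 its stop (leaning back); starts at 0.6 to 0.95. Stiff hinge: it stays where it is left; about 3 N at the free edge, square to the lid, swings it up. Panel 166 mm from hinge to free edge, 192 mm wide, 8 mm thick
- lid_hinge (a point): middle of the lid's hinge line, which runs along the case's y axis on the far (+x) outer edge of the case, 62.5 mm above the case's underside; this frame turns with the lid: its x axis points from the free edge to the hinge, its z axis out of the lid's outer face
- lid_edge (a point): middle of the lid's free edge, on the inner (under) face, 166 mm from the hinge; a fingertip that pushes this edge up and away from the robot opens the lid
- tray: loose aluminium tray, about 160 g, flat on the case's floor: plate 118 (x) by 46 (y) by 9 mm, upright fin in the middle 26 (x) by 10 (y) mm, from 9 to 51 mm above the underside. Round pockets 30 mm wide, 3 mm deep, centred 39 mm either side of the fin along x: the +x one holds the ball, the other is empty. Origin: centre of underside; yawed up to 0.2 rad from the case
- tray_fin (a point): grip point in the middle of the fin, 36 mm above the tray's underside, on the tray's centre: close the fingers along the tray's y axis
- tray_pocket (a point): centre of the floor of the ball's pocket, 39 mm along the tray's +x, 6 mm above its underside
- ball_center (a point): centre of the loose polished steel ball, 20 mm across, 33 g, that rolls freely in the pocket; it rides over the 3 mm pocket rim if the tray is tipped beyond about 45 degrees or jerked
- pad: round cork pad fixed to the bench, 120 mm across, 12 mm thick; origin at the centre of its underside
- ring: brass collar ring, 34 mm across, 10 mm high, lying near the cork pad; not part of the job, leave it alone
- tin: round steel tin, 48 mm across, 26 mm high, standing near the cork pad; not part of the job, leave it alone
- graver: thin steel tool with a wooden handle, 170 mm long, 26 mm high, lying between the case and the pad; not part of the job, leave it alone
- hammer: wooden-handled hammer, 260 mm long, 26 mm high, lying at the right side; not part of the job, leave it alone
- jar: glass jar with a steel cap, 60 mm across, about 85 mm high, at the left side; not part of the job, leave it alone
- dapping: dark steel dapping cube, 50 mm, at the right side; not part of the job, leave it alone
- pliers: pliers, about 165 mm long and 10 mm high, lying at the left side; not part of the job, leave it alone
Not all that is in view belongs to the job. What is meant by the pad is not red, and is the larger of those in its own colour.

How it is judged:
On the way, in this order (a step that is already met when the one before it is completed fails the run):
1. the lid stands upright, within about 15 degrees (value of joint lid between 1.3 and 1.8 rad), for 0.3 s.
2. the tray is lifted clear of the case with the ball in its pocket (height (world z) of tray above 0.07 m and distance between ball_center and tray_pocket below 0.016 m and contact force between the fingers and tray above 0.5 N), for 0.2 s.
At the end, for the whole second after the job is handed in: Tray held in the air by the gripper, within 35 mm of the pad's centre, underside 75 to 155 mm above the bench, level within 0.12 rad, still, touching neither pad nor case; ball in its pocket; lid still upright (1.30 to 1.80 rad) (all of step 1 and horizontal distance between tray and pad below 0.035 m and height (world z) of tray between 0.075 and 0.155 m and angle between tray's own z axis and vertical below 0.12 rad and distance between ball_center and tray_pocket below 0.016 m and linear speed of tray below 0.02 m/s and angular speed of tray below 0.15 rad/s and contact force between the fingers and tray above 0.5 N and contact force between tray and pad below 0.05 N and contact force between tray and case below 0.05 N); the arm keeps its last pose, push and grip.
It fails at once if the ball leaves its pocket (distance between ball_center and tray_pocket above 0.022 m).
It fails at once if another thing on the bench is moved by more than 25 mm (distance of any of ring, tin, graver, hammer, jar, dapping, pliers from where it was at the start of the episode above 0.025 m).
It also fails if it takes over 64 s, if anything falls off the work surface, if the arm or the gripper's body presses on something with over 40 N, if the wrist force passes 120 N, or if a joint passes its speed limit or range.

## Working session

There is one attempt and no reset: what is moved stays moved. The work goes in short steps, Python scripts to look and compute and a shell command to move; the robot and the scene stay as the last step left them, time stands still between calls to the robot, and variables do not carry over. Pictures are saved under pics/ and viewed, at most 10 in all, crops included, and the job is handed in when it is done.

```bash
mkdir -p pics
cat > h.py <<'E'
from station import *
import numpy as np, cv2
def world(name, depth, uv):
    m=camera_model(name);K=np.array(m["intrinsics"]);R=cv2.Rodrigues(np.array(m["rvec"],float))[0];t=np.array(m["tvec"],float).ravel()
    uv=np.atleast_2d(uv).astype(int);z=depth[uv[:,1],uv[:,0]]
    p=np.linalg.inv(K)@np.vstack([uv.T,np.ones(len(uv))])*z
    return (R.T@(p-t[:,None])).T
def cloud(name,depth):
    v,u=np.mgrid[:480,:640]
    return world(name,depth,np.c_[u.ravel(),v.ravel()]).reshape(480,640,3)
E
python3 - <<'E'
from h import *
for n in("top","scene"):
    p,d=camera(n);cv2.imwrite(f"pics/{n}1.png",p);np.save(f"{n}1.npy",d)
    for q in("case","lid","tray","tray_fin","ball_center","lid_edge","pad"):
        print(n,q,[(np.round(r["position"],3).tolist(),round(r["score"],2)) for r in look_for(n,q)[:3]])
print(get_state())
E
```

```text
top case [([0.569, 0.259, 0.096], 0.89)]
top lid [([0.596, 0.256, 0.127], 0.63)]
top tray [([0.545, 0.249, 0.012], 0.59)]
top tray_fin [([0.54, 0.245, 0.012], 0.57)]
top ball_center []
top lid_edge [([0.59, 0.25, 0.128], 0.82), ([0.532, -0.167, 0.011], 0.52)]
top pad [([0.564, -0.327, 0.014], 0.98), ([0.437, -0.288, 0.01], 0.73), ([0.592, 0.249, 0.124], 0.57)]
scene case [([0.61, 0.245, 0.101], 0.62)]
scene lid [([0.603, 0.254, 0.114], 0.68)]
scene tray []
scene tray_fin []
scene ball_center []
scene lid_edge [([0.602, 0.257, 0.118], 0.61)]
scene pad [([0.438, -0.286, 0.003], 0.94), ([0.573, -0.333, 0.009], 0.79), ([0.545, -0.173, 0.013], 0.58)]
{'t': 0.8, 'qpos': array([-1.34497021e+00,  2.38192566e-01, -1.34724350e-02,  1.31919996e+00,
        1.76297148e-05,  1.57079825e+00]), 'dq': array([ 3.31389253e-03,  8.86988180e-04,  9.10261641e-05, -1.24459642e-03,
       -2.52051574e-04,  1.62042148e-03]), 'joint_torque': array([ 2.93426179e-03, -5.38519478e+01,  3.46677804e+01,  2.69899945e-03,
       -9.71313739e-06,  4.86863840e-06]), 'tool_pos': array([ 0.11755214, -0.51163954,  0.23129087]), 'eef_rot': array([-3.12151788e+00, -3.53962661e-01, -1.53680697e-05]), 'force': array([ 0.07219015,  0.49391572, -0.80906254]), 'torque': array([ 0.05942387, -0.02319451,  0.02208037]), 'grip_force': 0.0, 'opening': 1.0003646410120317}
```

View pics/top1.png

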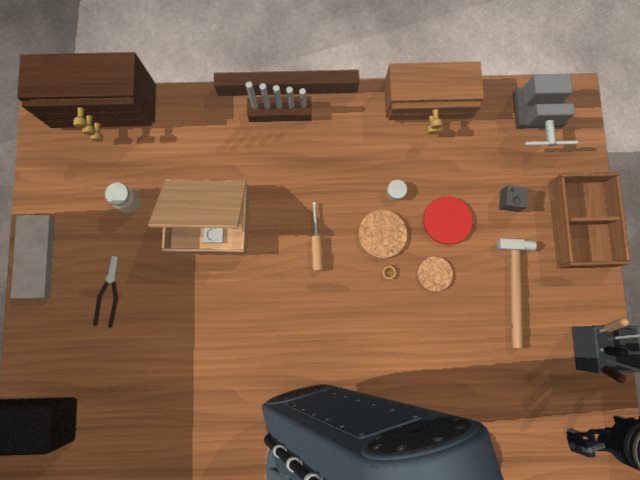

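View pics/scene1.png

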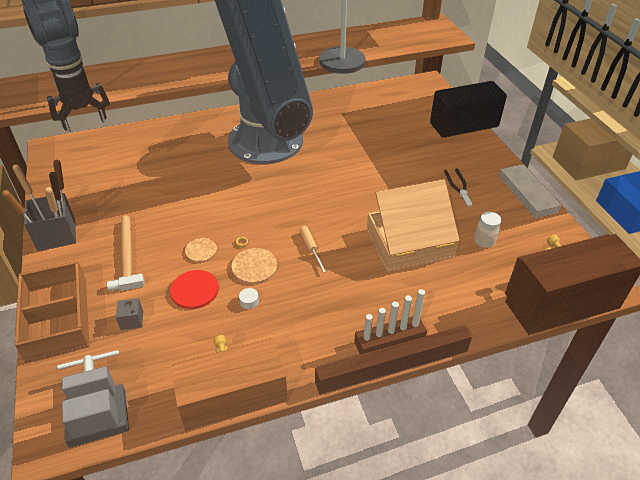

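The top view shows the case at about (203,216) px, with a pale tray corner visible under the lid at (213,235). The pad candidates are a red disc (447,220), a large cork disc (383,233) and a small cork disc (435,273). The large cork one fits, being not red and the larger of the two cork discs. I'll confirm that in a crop and measure.

Run:
```python
from h import *
p=cv2.imread("pics/top1.png");d=np.load("top1.npy");C=cloud("top",d)
cr=cv2.resize(p[165:305,130:470],(800,330),interpolation=cv2.INTER_CUBIC);cv2.imwrite("pics/crop1.png",cr)
def blob(u0,u1,v0,v1,z0,z1):
    m=np.zeros((480,640),bool);m[v0:v1,u0:u1]=1
    return C[m&(C[...,2]>z0)&(C[...,2]<z1)]
for n,b in(("big",(355,412,206,262)),("small",(414,457,253,296))):
    q=blob(*b,.007,.018);(c,s,a)=cv2.minAreaRect(q[:,:2].astype(np.float32));print(n,np.round(c,3),np.round(s,3),len(q),q[:,2].mean(), np.round(q.min(0),3),np.round(q.max(0),3))
# case + lid from both
for cam in("top","scene"):
    D=cloud(cam,np.load(cam+"1.npy")).reshape(-1,3)
    s=D[(D[:,0]>.42)&(D[:,0]<.75)&(D[:,1]>.12)&(D[:,1]<.385)]
    w=s[(s[:,2]>.055)&(s[:,2]<.066)];print(cam,"rim",len(w),cv2.minAreaRect(w[:,:2].astype(np.float32)))
    L=s[(s[:,2]>.085)&(s[:,2]<.25)]
    c=np.median(L,0);
    for k in range(4):
        n=np.linalg.svd(L-L.mean(0),full_matrices=False)[2][2]; r=abs((L-L.mean(0))@n); L=L[r<max(.003,np.median(r)*2.5)]
    n*=np.sign(n[2]);print("lid n",n,"angle",np.arccos(n[2]),"yaw",np.arctan2(-n[1],-n[0]),"c",L.mean(0),len(L))
    i=L[:,2].argsort();print("top",np.percentile(L[:,2],[1,99]),L[i[-40:]].min(0),L[i[-40:]].max(0))
    e=np.cross([0,0,1.],n);e/=np.linalg.norm(e);print("lateral mid",np.percentile(L@e,[1,99]),e)
```

```text
big [ 0.537 -0.166] [0.116 0.118] 1789 0.011813156900589821 [ 0.477 -0.225  0.007] [ 0.595 -0.108  0.018]
small [ 0.438 -0.289] [0.083 0.086] 657 0.009474381125843154 [ 0.395 -0.331  0.007] [ 0.486 -0.247  0.016]
top rim 464 ((0.5811137557029724, 0.25807422399520874), (0.19211645424365997, 0.17009370028972626), 87.84198760986328)
lid n [ 0.61703168 -0.02477733  0.78654815] angle 0.665597179080931 yaw 3.1014585337616305 c [0.58843749 0.25740616 0.13122317] 3347
top [0.0858798 0.1720897] [0.53210839 0.16519239 0.17192292] [0.5426876  0.34802915 0.17569619]
lateral mid [0.18699468 0.37466376] [ 0.04012335  0.99919473 -0.        ]
scene rim 308 ((0.5818802118301392, 0.25665146112442017), (0.19338887929916382, 0.17720969021320343), 86.86294555664062)
lid n [ 0.61797012 -0.02357398  0.78584807] angle 0.666730038539176 yaw 3.103463698961656 c [0.59069961 0.25570086 0.12832543] 3188
top [0.08603424 0.17108198] [0.5333016  0.16387436 0.17099703] [0.54594086 0.35403509 0.17416808]
lateral mid [0.18487918 0.37318861] [ 0.03811972  0.99927318 -0.        ]
```

View pics/crop1.png

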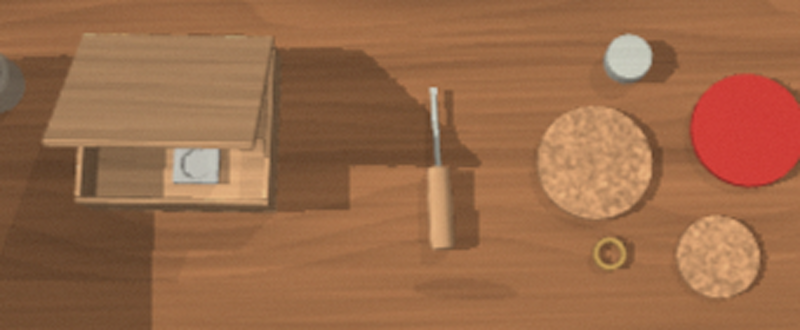

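The crop confirms the pad: the large cork disc at crop (595,162), 118 mm across, centre (0.537,-0.166). The small one is 85 mm and the other is red. The lid is at 0.667 rad with its free edge near (0.533,0.259,0.165), and the case yaw is about -0.04. Next I'll move to in front of the lid edge with the fingers shut.

```bash
python3 -m pendant '[[0,0,-1.27,20,42,0,1],[0,0,-1.27,20,42,0,1],[0,0,-1.27,20,42,0,1],[0,0,-1.27,20,42,0,1],[0,0,-1.27,20,42,0,1],[0,0,-1.27,20,42,0,1],[0,0,-1.27,20,42,0,1],[0,0,-1.27,20,42,0,1],[0,0,-1.27,20,42,0,1],[0,0,-1.27,20,42,0,1],[0,0,-1.27,20,42,0,1],[0,0,-1.27,20,42,0,1]]' 40
```

```text
t: 2.0
tool_pos: [0.3578, -0.0098, 0.2317]
eef_rot: [-3.138, 0.049, -0.002]
force: [1.9, -1.8, 0.4]
opening: -0.002
grip_force: 0.0
```

```bash
python3 -m pendant '[[0,0,0,16,34,0,1],[0,0,0,16,34,0,1],[0,0,0,16,34,0,1],[0,0,0,16,34,0,1],[0,0,0,16,34,0,1],[0,0,0,16,34,0,1],[0,0,0,16,34,0,1],[0,0,0,16,34,-10,1],[0,0,0,0,0,-38,1],[0,0,0,0,0,-38,1],[0,0,0,0,0,0,1]]'
```

```text
t: 3.1
tool_pos: [0.4918, 0.1095, 0.1412]
eef_rot: [-3.01, -0.215, 0.028]
force: [-0.8, -0.4, -0.0]
opening: 0.001
grip_force: 0.0
```

Run:
```python
from h import *
s=get_state();print(s["qpos"],s["tool_pos"],s["eef_rot"])
```

```text
[ 0.1432318   0.25662828 -0.23335066  1.09041272  0.12487364  3.14134496] [0.49178284 0.10953171 0.14116793] [-3.00989901 -0.21539314  0.02791634]
```

Joint 6 is at its limit, so I need the half-turned tool orientation: rotate +170° about z.

```bash
python3 -m pendant '[[0,0,8.5,0,0,30,1],[0,0,8.5,0,0,10,1],[0,0,8.5,0,0,0,1],[0,0,8.5,0,0,0,1],[0,0,8.5,0,0,0,1],[0,0,8.5,0,0,0,1],[0,0,8.5,0,0,0,1],[0,0,8.5,0,0,0,1],[0,0,8.5,0,0,0,1],[0,0,8.5,0,0,0,1]]' && python3 -m pendant '[[0,0,8.5,0,0,0,1],[0,0,8.5,0,0,0,1],[0,0,8.5,0,0,0,1],[0,0,8.5,0,0,0,1],[0,0,8.5,0,0,0,1],[0,0,8.5,0,0,0,1],[0,0,8.5,0,0,0,1],[0,0,8.5,0,0,0,1],[0,0,8.5,0,0,0,1],[0,0,8.5,0,0,0,1]]'
cat >> h.py <<'E'
from scipy.spatial.transform import Rotation as Ro
def delta(yaw,pos):
    "world rotvec (deg) and shift (mm) from measured pose to tool-down with tool x at yaw"
    s=get_state();R=Ro.from_euler("z",yaw)*Ro.from_rotvec([np.pi,0,0])
    print("turn",np.round(np.degrees((R*Ro.from_rotvec(s["eef_rot"]).inv()).as_rotvec()),2),"shift",np.round((np.array(pos)-s["tool_pos"])*1000,1),"q",np.round(s["qpos"],2),"t",s["t"],"F",np.round(s["force"],1))
E
python3 -c "
from h import *
delta(np.pi-.04,[.49,.261,.145])"
```

```text
t: 4.1
tool_pos: [0.4952, 0.1103, 0.1874]
eef_rot: [-2.091, -2.227, 0.138]
force: [-0.8, 0.2, -0.8]
opening: 0.005
grip_force: 0.0
t: 5.1
tool_pos: [0.4951, 0.1104, 0.1874]
eef_rot: [0.038, 3.134, -0.195]
force: [1.4, -0.5, -0.2]
opening: -0.002
grip_force: 0.0
turn [ 7.11 -0.06 -0.88] shift [ -5.1 150.6 -42.4] q [ 0.29  0.25 -0.11  1.24 -0.12  0.32] t 5.1 F [ 1.4 -0.5 -0.2]
```

```bash
python3 -m pendant '[[2.37,0,-0.3,-5,37.5,0,1],[2.37,0,-0.3,0,37.5,0,1],[2.37,0,-0.3,0,37.5,0,1],[0,0,0,0,37.5,0,1],[0,0,0,0,0,-21,1],[0,0,0,0,0,-21,1],[0,0,0,0,0,0,1]]'
python3 -c "
from h import *
delta(np.pi-.04,[.49,.261,.145])"
```

```text
t: 5.8
tool_pos: [0.4888, 0.2602, 0.1429]
eef_rot: [-0.071, -3.135, 0.003]
force: [0.0, -0.8, 0.4]
opening: 0.005
grip_force: 0.0
turn [ 0.1  -0.32  0.3 ] shift [1.2 0.8 2.1] q [ 0.49  0.33 -0.11  1.13  0.    0.53] t 5.8 F [ 0.  -0.8  0.4]
```

```bash
python3 -m pendant '[[0,0,0,17,0,0,1],[0,0,0,16,0,0,1],[0,0,0,7,0,7,1],[0,0,0,7,0,7,1],[0,0,0,7,0,7,1],[0,0,0,9,0,7,1],[0,0,0,9,-1,6,1],[0,0,0,9,-1,6,1],[0,0,0,10,-1,5,1],[0,0,0,10,0,4,1],[0,0,0,10,-1,4,1],[0,0,0,0,0,0,1]]'
python3 -c "
from h import *
delta(np.pi-.04,[.64,.255,.205])
p,d=camera('top');C=cloud('top',d).reshape(-1,3);cv2.imwrite('pics/top2.png',p)
p,d=camera('scene');cv2.imwrite('pics/scene2.png',p[150:290,340:500])
D=cloud('scene',d).reshape(-1,3)
s=D[(D[:,0]>.5)&(D[:,0]<.76)&(D[:,1]>.17)&(D[:,1]<.22)&(D[:,2]>.08)&(D[:,2]<.3)]
n=np.linalg.svd(s-s.mean(0),full_matrices=False)[2][2];n*=np.sign(n[0]);print(n,np.arctan2(n[0],n[2]),s.max(0),len(s))"
```

```text
t: 7.0
tool_pos: [0.6019, 0.2564, 0.199]
eef_rot: [-0.072, -3.14, -0.001]
force: [0.1, 0.3, 0.0]
opening: 0.006
grip_force: 0.0
turn [-0.04 -0.04  0.33] shift [38.1 -1.4  6. ] q [0.4  0.48 0.26 1.36 0.   0.45] t 7.0 F [0.1 0.3 0. ]
[ 0.95827632 -0.07119269  0.27683588] 1.2895636483580786 [0.66564479 0.21995448 0.29966874] 1188
```

```bash
python3 -m pendant '[[0,0,0,10,0,2,1],[0,0,0,10,-1,2,1],[0,0,0,10,0,1,1],[0,0,0,10,-1,0,1],[0,0,0,0,0,0,1],[0,0,0,-25,0,0,1],[0,0,0,-45,0,0,1],[0,0,0,-45,0,30,-1],[0,0,0,-45,0,30,-1],[0,0,0,-45,0,0,-1],[0,0,0,-45,0,0,-1],[0,0,0,0,0,0,-1]]'
cat > look.py <<'E'
from h import *
import sys
p,d=camera('scene');D=cloud('scene',d).reshape(-1,3)
s=D[(D[:,0]>.5)&(D[:,0]<.76)&(D[:,1]>.17)&(D[:,1]<.34)&(D[:,2]>.08)&(D[:,2]<.22)]
n=np.linalg.svd(s-s.mean(0),full_matrices=False)[2][2];n*=np.sign(n[0]);print("lid",np.arctan2(n[0],n[2]),s.min(0),s.max(0),len(s))
p,d=camera('top');np.save("top3.npy",d);cv2.imwrite('pics/top3f.png',p);cv2.imwrite('pics/top3.png',cv2.resize(p[160:265,140:265],None,fx=5,fy=5,interpolation=cv2.INTER_CUBIC))
for q in("tray","tray_fin","ball_center","tray_pocket"): print(q,[(np.round(r["position"],3).tolist(),round(r["score"],2)) for r in look_for("top",q)[:2]])
s=cloud('top',d)[165:262,145:262].reshape(-1,3)
s=s[(s[:,0]>.5)&(s[:,0]<.655)&(s[:,1]>.175)&(s[:,1]<.34)]
for a,b in((.0125,.0195),(.021,.040),(.045,.06)):
    w=s[(s[:,2]>a)&(s[:,2]<b)]
    if len(w)>4: print(a,b,len(w),w.mean(0),cv2.minAreaRect(w[:,:2].astype(np.float32)))
print(get_state()["tool_pos"],get_state()["qpos"])
E
python3 look.py
```

```text
t: 8.3
tool_pos: [0.3919, 0.254, 0.2577]
eef_rot: [-0.066, -3.137, 0.001]
force: [-0.2, -0.7, -1.0]
opening: 0.848
grip_force: 0.0
lid 1.5156186301091064 [0.65246601 0.17000475 0.08001963] [0.67525144 0.33999571 0.21999414] 2689
tray [([0.577, 0.244, 0.014], 0.93), ([0.533, -0.169, 0.007], 0.44)]
tray_fin []
ball_center [([0.576, 0.243, 0.013], 0.32)]
tray_pocket [([0.577, 0.242, 0.016], 0.76), ([0.662, 0.25, 0.166], 0.63)]
0.0125 0.0195 564 [0.58290767 0.24362373 0.01520117] ((0.5911937952041626, 0.25501590967178345), (0.15246668457984924, 0.13288620114326477), 87.40725708007812)
0.021 0.04 108 [0.61704524 0.23164919 0.02952847] ((0.579757809638977, 0.25884100794792175), (0.041991304606199265, 0.21904760599136353), 52.52415084838867)
0.045 0.06 100 [0.58312598 0.24554851 0.05501992] ((0.5772491693496704, 0.2575836777687073), (0.12353178858757019, 0.1880682110786438), 76.43663787841797)
[0.39785477 0.25504544 0.25665785] [ 5.69372441e-01  1.42797853e-01 -7.04557280e-02  1.36066340e+00
  1.05735050e-03  6.13782788e-01]
```

View pics/top3.png

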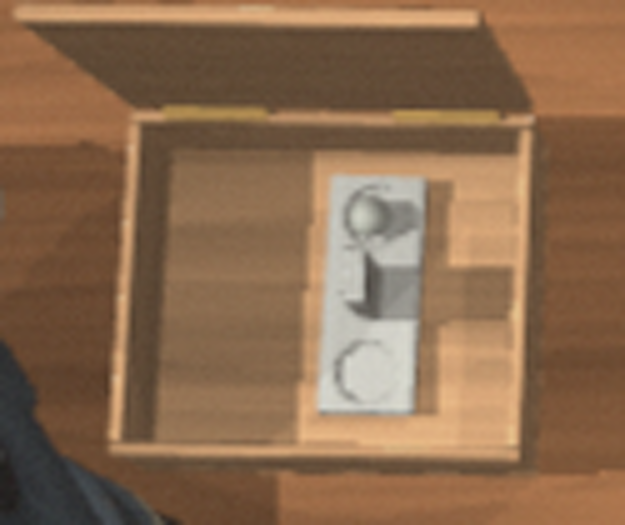

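The lid stands at 1.52 rad. The tray is visible with corners at crop (332,176), (427,178), (413,411) and (318,410). The ball is at (368,215) in its pocket, and the fin is at about (357,275).

Run:
```python
from h import *
m=camera_model("top");K=np.array(m["intrinsics"]);R=cv2.Rodrigues(np.array(m["rvec"],float))[0];t=np.array(m["tvec"],float).ravel()
def plane(uv,z):
    c=-R.T@t;r=R.T@np.linalg.inv(K)@np.array([*uv,1.]);return c+r*(z-c[2])/r[2]
q=lambda u,v:((u+.5)/5-.5+140,(v+.5)/5-.5+160)
P=np.array([plane(q(*c),.015) for c in((332,176),(427,178),(413,411),(318,410))]);print(P.round(4))
print("centre",P.mean(0),"len",np.linalg.norm(P[0]-P[3]),np.linalg.norm(P[1]-P[2]),"w",np.linalg.norm(P[0]-P[1]),np.linalg.norm(P[3]-P[2]))
a=(P[0]+P[1]-P[2]-P[3]);yaw=np.arctan2(a[1],a[0]);print("yaw",yaw)
e=cv2.minAreaRect;d=np.load("top3.npy");C=cloud("top",d)
T=P.mean(0);L=(C-T)[...,:2]@np.array([[np.cos(yaw),-np.sin(yaw)],[np.sin(yaw),np.cos(yaw)]])
M=(abs(L[...,0])<.05)&(abs(L[...,1])<.022)
f=M&(C[...,2]>.05)&(C[...,2]<.065);print("fin top",f.sum(),C[f].mean(0),L[f].min(0),L[f].max(0))
b=M&(C[...,2]>.024)&(L[...,0]>.02);print("ball",b.sum(),C[b].mean(0),C[b].max(0),L[b].mean(0))
delta(yaw+np.pi,[T[0],T[1],.15])
```

```text
[[0.6426 0.2651 0.015 ]
 [0.6405 0.2183 0.015 ]
 [0.5243 0.2246 0.015 ]
 [0.526  0.2707 0.015 ]]
centre [0.58335923 0.2446672  0.015     ] len 0.11680137142948771 0.11631790255429414 w 0.04682431405933446 0.046094556163760854
yaw -0.051100651900797156
fin top 53 [0.58303682 0.24433633 0.05579404] [-0.01368566 -0.00550716] [0.01220388 0.00508046]
ball 48 [0.61983149 0.24296129 0.02877143] [0.62890934 0.25255171 0.03929364] [0.03651178 0.00015926]
turn [ 0.04 -0.18 -0.38] shift [ 185.5  -10.4 -106.7] q [ 0.57  0.14 -0.07  1.36  0.    0.61] t 8.6 F [ 0.2 -0.5  0.7]
```

```bash
python3 -m pendant '[[0,0,-0.4,37,-2,0,-1],[0,0,0,37,-2,0,-1],[0,0,0,37,-2,0,-1],[0,0,0,37,-2,0,-1],[0,0,0,37,-2,0,-1],[0,0,0,0,0,-40,-1],[0,0,0,0,0,-40,-1],[0,0,0,0,0,-40,-1],[0,0,0,0,0,-30,-1],[0,0,0,0,0,0,-1]]'
python3 -c "
from h import *
delta(np.pi-.051,[.5832,.2445,.023])"
```

```text
t: 9.6
tool_pos: [0.58, 0.2434, 0.1017]
eef_rot: [-0.081, -3.13, 0.007]
force: [-0.3, -0.8, 0.7]
opening: 1.0
grip_force: 0.0
turn [ 0.23 -0.64  0.03] shift [  3.2   1.1 -78.7] q [0.4  0.49 0.03 1.12 0.   0.45] t 9.6 F [-0.3 -0.8  0.7]
```

```bash
python3 -m pendant '[[0.2,-0.3,0,3,1,-26,-1],[0,0,0,0,0,-26,-1],[0,0,0,0,0,-16,-1],[0,0,0,0,0,-10,-1],[0,0,0,0,0,0,-1],[0,0,0,0,0,0,-1]]'
python3 -c "
from h import *
delta(np.pi-.051,[.5832,.2445,.023])"
```

```text
t: 10.2
tool_pos: [0.5859, 0.2462, 0.03]
eef_rot: [0.08, 3.137, 0.005]
force: [-0.5, -0.4, 1.0]
opening: 0.998
grip_force: 0.0
turn [-0.19  0.19 -0.01] shift [-2.7 -1.7 -7. ] q [ 0.4   0.54 -0.07  0.95  0.    0.45] t 10.2 F [-0.5 -0.4  1. ]
```

```bash
python3 -m pendant '[[0,0,0,-2,-1,-3,-1],[0,0,0,0,0,0,-1]]'; python3 -m pendant '[[0,0,0,0,0,0,-1]]'
```

```text
t: 10.4
tool_pos: [0.583, 0.245, 0.0265]
eef_rot: [0.079, 3.138, 0.005]
force: [-0.6, 0.3, -1.4]
opening: 0.999
grip_force: 0.0
t: 10.5
tool_pos: [0.5831, 0.2451, 0.0264]
eef_rot: [0.079, 3.138, 0.005]
force: [0.2, -0.1, -0.3]
opening: 1.001
grip_force: 0.0
```

```bash
python3 -m pendant '[[0,0,0,0,0,-2,-0.5],[0,0,0,0,0,0,0],[0,0,0,0,0,0,0.3],[0,0,0,0,0,0,0.5],[0,0,0,0,0,0,0.6],[0,0,0,0,0,0,0.7],[0,0,0,0,0,0,0.8],[0,0,0,0,0,0,0.9],[0,0,0,0,0,0,1],[0,0,0,0,0,0,1],[0,0,0,0,0,0,1]]' 45
python3 -c "
from h import *
delta(np.pi-.051,[.5832,.2445,.023])"
```

```text
t: 11.6
tool_pos: [0.583, 0.245, 0.024]
eef_rot: [0.08, 3.139, 0.004]
force: [-0.6, -0.9, 2.6]
opening: 0.113
grip_force: 44.1
turn [-0.16  0.12 -0.02] shift [ 0.2 -0.5 -1. ] q [ 0.4   0.55 -0.09  0.93  0.    0.45] t 11.6 F [-0.6 -0.9  2.6]
```

```bash
python3 -m pendant '[[0,0,0,0,0,3,1],[0,0,0,0,0,6,1],[0,0,0,0,0,10,1],[0,0,0,0,0,13,1],[0,0,0,0,0,16,1],[0,0,0,0,0,16,1],[0,0,0,0,0,16,1],[0,0,0,0,0,16,1],[0,0,0,0,0,13,1],[0,0,0,0,0,9,1],[0,0,0,0,0,4,1],[0,0,0,0,0,0,1]]'
python3 -c "
from h import *
p,d=camera('top');cv2.imwrite('pics/top4.png',cv2.resize(p[140:265,120:265],None,fx=5,fy=5))
delta(np.pi-.051,[.537,-.166,.135])
for q in('tray','ball_center'):print(q,look_for('top',q)[:2],look_for('scene',q)[:2])"
```

```text
t: 12.8
tool_pos: [0.5831, 0.2451, 0.1463]
eef_rot: [0.079, 3.138, 0.005]
force: [0.4, -0.2, -2.9]
opening: 0.11
grip_force: 43.8
turn [-0.16  0.1  -0.02] shift [ -45.9 -411.   -10.7] q [0.4  0.46 0.09 1.2  0.   0.45] t 12.85 F [-0.2 -0.9 -2.1]
tray [] []
ball_center [] [{'position': [0.6614, 0.2351, 0.1129], 'score': 0.4}, {'position': [0.6631, 0.2499, 0.154], 'score': 0.31}]
```

View pics/top4.png

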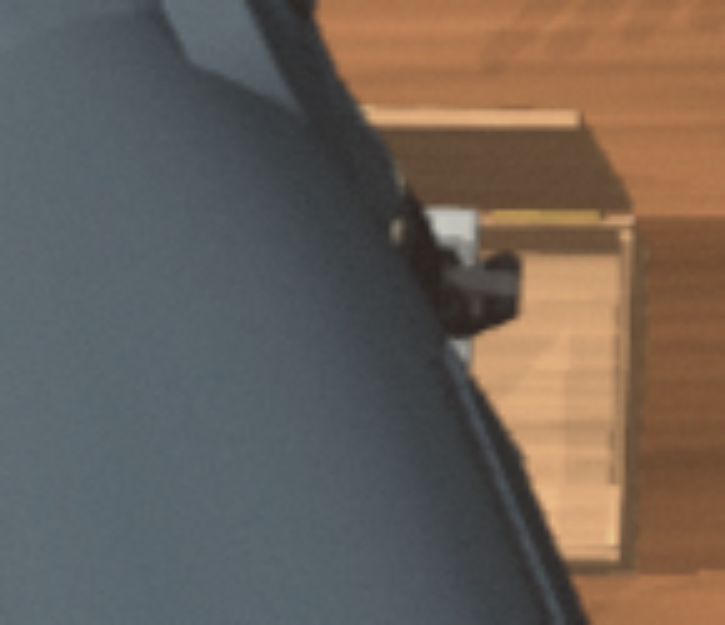

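The tray hangs from the fin, showing at crop (455,220), and the lid stands. I'll carry it away from the lid and across to the pad.

```bash
python3 -m pendant '[[0,0,0,-3,0,0,1],[0,0,0,-6,-3,0,1],[0,0,0,-8,-6,0,1],[0,0,0,-8,-10,0,1],[0,0,0,-7,-14,0,1],[0,0,0,-5,-18,0,1],[0,0,0,-4,-21,0,1],[0,0,0,-3,-23,0,1],[0,0,0,-2,-24,0,1],[0,0,0,0,-24,0,1],[0,0,0,0,-24,0,1],[0,0,0,0,-24,0,1]]' && python3 -m pendant '[[0,0,0,0,-24,0,1],[0,0,0,0,-24,0,1],[0,0,0,0,-24,0,1],[0,0,0,0,-24,-1,1],[0,0,0,0,-24,-2,1],[0,0,0,0,-23,-4,1],[0,0,0,0,-21,-4,1],[0,0,0,0,-18,-4,1],[0,0,0,0,-15,-4,1],[0,0,0,0,-11,-3,1],[0,0,0,0,-7,-2,1],[0,0,0,0,-4,0,1]]' && python3 -m pendant '[[0,0,0,0,-1,0,1],[0,0,0,0,0,0,1],[0,0,0,0,0,0,1]]'
python3 - <<'E'
from h import *
delta(np.pi-.051,[.537,-.166,.122])
p,d=camera('scene');cv2.imwrite('pics/scene5.png',cv2.resize(p[170:310,180:480],(800,373),interpolation=cv2.INTER_CUBIC))
D=cloud('scene',d).reshape(-1,3)
s=D[(D[:,0]>.6)&(D[:,0]<.76)&(D[:,1]>.17)&(D[:,1]<.34)&(D[:,2]>.08)&(D[:,2]<.22)]
n=np.linalg.svd(s-s.mean(0),full_matrices=False)[2][2];n*=np.sign(n[0]);print("lid",np.arctan2(n[0],n[2]))
for q in('tray','ball_center'):print(q,look_for('scene',q)[:2])
E
```

```text
t: 14.25
tool_pos: [0.5362, 0.0521, 0.1462]
eef_rot: [0.08, 3.138, 0.004]
force: [0.3, -0.0, -1.8]
opening: 0.108
grip_force: 43.8
t: 15.45
tool_pos: [0.5367, -0.1654, 0.1216]
eef_rot: [0.08, 3.139, 0.005]
force: [-0.5, 1.1, -1.8]
opening: 0.108
grip_force: 43.8
t: 15.75
tool_pos: [0.5371, -0.1655, 0.122]
eef_rot: [0.078, 3.138, 0.005]
force: [0.4, 0.3, -1.6]
opening: 0.113
grip_force: 43.8
turn [-0.17  0.13 -0.06] shift [-0.1 -0.5 -0. ] q [-0.3   0.36 -0.13  1.08  0.   -0.25] t 15.75 F [ 0.4  0.3 -1.6]
lid 1.5150037649899528
tray [{'position': [0.5559, -0.1701, 0.1109], 'score': 0.93}, {'position': [0.6618, 0.2354, 0.1068], 'score': 0.73}]
ball_center [{'position': [0.5781, -0.1662, 0.1236], 'score': 0.57}, {'position': [0.6634, 0.2507, 0.1526], 'score': 0.15}]
```

View pics/scene5.png

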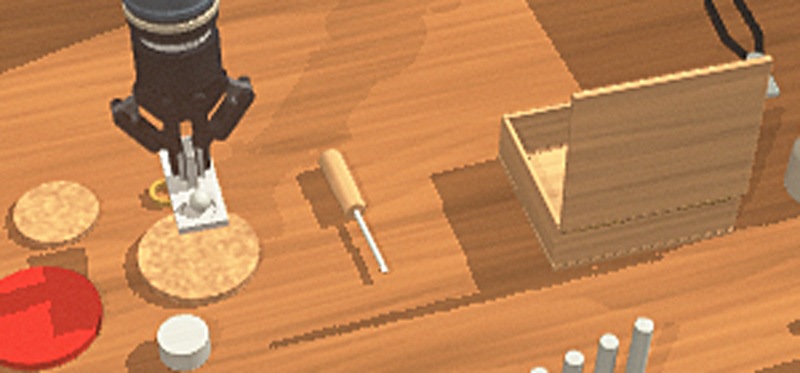

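The tray is held level above the large cork pad with the ball in its pocket, at crop (200,200). The lid is at 1.515 rad and nothing else looks disturbed.

```bash
python3 -c "
from station import *
print(job_done())"
```

```text
the job is handed in; nothing more can be done
None
```

I handed the job in at about 16 s of the 64 s allowed; no verdict came back. At the last look the lid stood at about 1.52 rad, and the tray was held level and still over the middle of the large cork pad, underside about 10 cm above the bench, with the ball in its pocket.

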